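Ready the tart slice over the dessert plate

TASK

We are about to serve: take the tart slice (the broad triangular server with the flat handle, not the knife), draw it up out of the wooden rack, and hold it over the dessert plate with its blade lying flat and level, the middle of the blade over the middle of the plate and a good hand's breadth (about 15 cm) above the counter. Finish while still holding it there, steady and touching nothing but the gripper; either face up and any heading will do, and leave the knife, the plate and the other crockery where they stand.

Things in the scene. Friction and masses are not known exactly. Their poses are not given: they have to be found in the camera images.
- slice: Tart slice, about 0.13 kg: steel blade 4 mm thick, 106 mm long, a blunt triangle 26 mm wide at the tip, 54 mm at the handle end; neck 16 mm wide; flat dark wooden handle 26 mm wide (y), 14 mm thick (x), 125 to 248 mm from the tip, ending in a 32 mm disc. Origin at the tip; z from tip to handle (up in the rack), y across the width, x normal to the blade. Stands loosely, leaning up to 3 degrees.
- slice_grip (a point): Point on the middle of the slice's handle, 170 mm from the tip, about 182 mm above the counter at the start (67 mm above the rack's top); axes as the slice. The handle is 26 mm wide here.
- slice_blade (a point): Middle of the slice's blade, 60 mm from the tip, 110 mm from slice_grip; axes as the slice.
- slice_tip (a point): Tip of the slice's blade; axes as the slice.
- rack: Fixed wooden rack 90 mm deep (x), 240 long (y), 115 high, front and back open: 12 mm floor, slotted boards 40-52 and 100-115 mm up. Two slots at y = -50 and +50 mm, 60 mm long (y), 8 to 10 mm wide (x): the slice stands in one, the knife in the other, tips on the floor, blades in the rack's y-z plane. Origin centre of underside; yaw varies by 20 degrees.
- knife: Narrow cake knife in the other slot of the rack: blade 30 mm wide with a 50 mm wide heel, steel; slim round dark wooden handle 16 mm in diameter ending 193 mm from the tip (205 mm above the counter). Origin at its tip, z up along it. To be left in its slot.
- plate: Round white dessert plate, 200 mm in diameter, 18 mm high, loose, empty. Origin centre of underside.
- ramekin: Bystander: small white straight cup, 64 mm in diameter, 40 mm high, between rack and plate. Origin centre of underside.
- mill: Bystander: turned wooden pepper mill, 52 mm in diameter, 148 mm high, on the far side. Origin centre of underside.
- jar: Bystander: amber glass jar with brass lid, 56 mm in diameter, 75 mm high, near the robot. Origin centre of underside.
- mug: Bystander: white mug, 80 mm in diameter, 90 mm high, to the robot's right. Origin centre of underside.
- bowl: Bystander: white bowl, 120 mm in diameter, 55 mm high, to the robot's left. Origin centre of underside.

How it is judged:
By the outcome, as a careful person would: the job done as asked, in the order asked, and still so for the second after the job is handed in, while the arm keeps its last pose, push and grip.
It also fails if it takes over 37 s, if anything falls off the work surface, if the arm or the gripper's body presses on something with over 40 N, if the wrist force passes 120 N, or if a joint passes its speed limit or range.

ROBOT

A 6-joint arm with a two-finger parallel gripper is mounted at the origin on the work surface. World frame = base frame: x ahead of the robot, y to its left, z up, the work surface at z = 0. Lengths are in m, angles in degrees, forces in N, time in s.
With the tool pointing down it reaches from about 0.35 to 0.85 m from the base axis. Payload 8.1 kg.
Tool frame: the origin (TCP) lies at the very end of the fingers, on their centre line; the grasp point (between the pads) lies 19 mm behind it; z points along the fingers, y is the line along which they close (so a half turn about z gives the same grasp; the last joint's range is limited). The gripper opens to 85 mm and grips with 20 to 120 N. Pads are 22 mm wide; open, the fingers measure 114 mm over their backs; the gripper's body (76 mm by 85 mm) begins 54 mm behind the grasp point. The pads swing forward as they close: fully open they stand 13 mm farther back than shut.
Start: joints at [-78.633, 7.471, 85.268, -0, 87.261, -4.893], TCP at [0.168, -0.576, 0.231] pointing down, gripper open.
Joint ranges: [-169.43, 169.43], [-51.17, 129.36], [1.28, 143.12], [-76.62, 256.62], [0, 156.53], [-152.29, 152.29]. Speed limits (degrees/s): [136.94, 136.94, 159.86, 180, 180, 180].

INTERFACE

Orientations are given as a 3x3 rotation matrix whose columns are the frame's x, y, z axes.
In Python, from plant import ctrl, optics gives the robot as it stands. The module is installed in compiled form; this text tells all that it offers.
- The arm moves only by the tool move_arm, never from a script. Its argument "deltas" is one flat list of numbers, 7 for each row, row after row: the shift along the tool's x, y, z as a fraction of full scale, then the turn, a rotation vector about the tool's x, y, z as a fraction of full scale, then the closure in counts, from 0 (fully open) to 255 (shut). A call has 1 to 20 rows; each row is the pose to reach, as a shift and turn from the pose commanded when the call began, along the tool's axes at that moment, turning the shorter way round; what a row does not reach only later rows make up. Full scale, the value 1, is 0.3 m for a shift and 2 pi rad for a turn. A row lasts 1/12 s, in which the tool goes at most 41.7 mm and 7.16 degrees, less where a joint would pass 70% of its speed; a pose out of reach is approached as far as the arm can. A call with a number of a shift or a turn outside -1 to 1 is refused whole. A call with a gripper value outside its range is refused whole. The fingers move at their own pace and stop on an object; "squeeze" is the grip in N (left out, the last holds). Time passes only in rows, so rows that repeat a pose let the fingers close. It gives the time, the measured TCP pose, the force, the opening and the grip force at its end, in the units of the state.
- ctrl.observe(): the state, without advancing time (a new reading comes with each control period).
- optics.read_camera(name): name is "scene" or "top" or "wrist"; returns a dict with "img" (384x512x3 uint8, red, green, blue), "fx", "fy", "cx", "cy" (pixels), "dist" ([k1, k2, p1, p2, k3] as OpenCV has them; the pictures are not rectified), "eye" and "attitude" of the camera in the world; the wrist camera has in their place "mount" (4x4, takes a point from camera to tool coordinates, whose origin is the TCP and whose axes are the flange's). Camera axes: x right, y up, looking along -z (the intrinsics and any distortion apply to the point x, -y, -z); pixel columns grow to the right and rows downward; lengths in m; the calibration is good to about 2 mm. A picture is of the moment at which its call begins: read the wrist's pose just before it. There is no depth.
- ctrl.job_done(): hands the job in; it is judged then, once.
The state is a dict: "time_s": time; "joint_positions": joint angles; "dq": joint speeds; "joint_torque": joint torques, N m; "eef_pos": TCP position; "eef_rot": TCP orientation; "contact_force": force on the tool from outside, world axes, zero at the start; "moment": the same for the moment, N m; "finger_gap": finger opening in m; "gripper_force": force on a finger pad.
Only numpy, scipy, OpenCV 4.12 (cv2) and the standard library are available. Lean on these libraries where they do the work, as an engineer would, in place of code of your own. Each camera call takes 0.05 s, during which the arm holds its last target. There are 200 camera calls.

## Working session

There is one attempt and no reset: what is moved stays moved. The work goes in short steps, Python scripts to look and compute and a tool call to move; the robot and the scene stay as the last step left them, time stands still between calls to the robot, and variables do not carry over. Pictures are saved under pics/ and viewed, at most 10 in all, crops included, and the job is handed in when it is done.

Besides the shell and the picture viewer there is one more tool, called after "Request:" by a JSON object that holds its "method" and its "body". move_arm: Moves the arm, as the interface text tells. Shift numbers are shares of 0.3 m and turn numbers shares of 2 pi rad, none past 1 either way. Its arguments: {"type":"object","properties":{"deltas":{"type":"array","items":{"type":"number"}},"squeeze":{"type":"number"}},"required":["deltas"]}

```bash
mkdir -p pics; cat > h.py <<'E'
import numpy as np, cv2
from plant import ctrl, optics
def cam(n):
    s=ctrl.observe(); c=optics.read_camera(n)
    if 'mount' in c:
        M=np.array(c['mount']); R=np.array(s['eef_rot']); p=np.array(s['eef_pos'])
        c['eye']=R@M[:3,3]+p; c['attitude']=R@M[:3,:3]
    return c
def ray(c,uv):
    K=np.array([[c['fx'],0,c['cx']],[0,c['fy'],c['cy']],[0,0,1.]])
    q=cv2.undistortPoints(np.array(uv,float).reshape(-1,1,2),K,np.array(c['dist'],float)).reshape(-1,2)
    d=np.c_[q[:,0],-q[:,1],-np.ones(len(q))]@np.array(c['attitude']).reshape(3,3).T
    return np.array(c['eye']),d
def onz(c,uv,z):
    e,d=ray(c,uv); return e+d*((z-e[2])/d[:,2])[:,None]
def save(c,f): cv2.imwrite('pics/'+f,cv2.cvtColor(c['img'],cv2.COLOR_RGB2BGR))
def proj(c,P):
    K=np.array([[c['fx'],0,c['cx']],[0,c['fy'],c['cy']],[0,0,1.]])
    q=(np.array(P,float).reshape(-1,3)-np.array(c['eye']))@np.array(c['attitude']).reshape(3,3)
    return cv2.projectPoints(q*[1,-1,-1],np.zeros(3),np.zeros(3),K,np.array(c['dist'],float))[0].reshape(-1,2)
E
python3 - <<'E'
from h import *
for n in ('scene','top'):
    c=cam(n); save(c,n+'0.png'); print(n,c['eye'],np.round(c['attitude'],3).tolist(),c['fx'])
print(ctrl.observe())
E
```

```text
scene [1.33569874 0.46373978 1.00820574] [[-0.518, -0.579, 0.63], [0.855, -0.366, 0.368], [0.017, 0.729, 0.684]] 348.1781671354126
top [ 0.18047736 -0.01120164  1.76876625] [[0.057, 0.975, -0.216], [-0.998, 0.056, -0.009], [0.003, 0.217, 0.976]] 492.0576091911596
{'time_s': 0.1, 'joint_positions': array([-7.86347494e+01,  7.51166482e+00,  8.53237163e+01, -1.25055465e-03,
        8.72620592e+01, -4.89261560e+00]), 'dq': array([-0.09973346, -0.09790953,  0.0057782 ,  0.00334108, -0.06793261,
        0.00806291]), 'joint_torque': array([ 1.09989287e-03, -5.70949996e+01, -5.01943910e+01, -1.05879153e-04,
        8.06446478e-03, -3.83681993e-05]), 'eef_pos': array([ 0.16789513, -0.57550599,  0.23033364]), 'eef_rot': array([[ 9.60011152e-01,  2.79961534e-01, -3.56509514e-04],
       [ 2.79961734e-01, -9.60009720e-01,  1.66300960e-03],
       [ 1.23326121e-04, -1.69631679e-03, -9.99998554e-01]]), 'contact_force': array([ 1.16825765, -0.07060632, -0.71783369]), 'moment': array([ 0.03404855,  0.06397553, -0.02615467]), 'gripper_force': 0.0, 'finger_gap': 0.08538515268226456}
```

View pics/scene0.png

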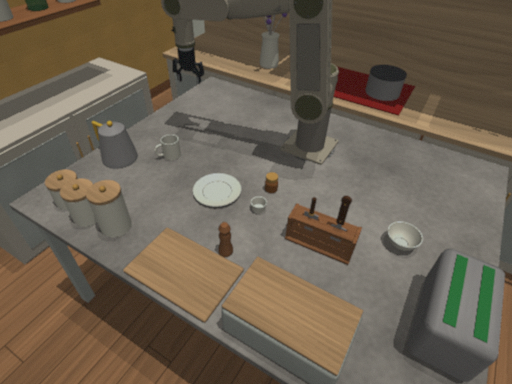

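View pics/top0.png

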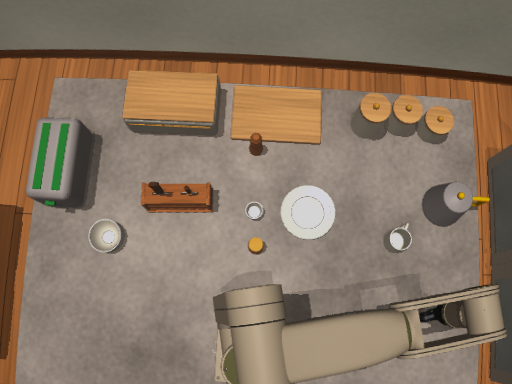

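The scene view shows the slice's wide handle, ending in a disc, at about (345,210) and the knife at (312,206). In the top view the slice is at (157,188), in the rack's left slot, and the plate is at (308,212). Next I'll enlarge both.

```bash
python3 - <<'E'
from h import *
a=cam('scene');b=cam('top')
A=cv2.resize(a['img'][185:265,275:370],None,fx=6,fy=6,interpolation=cv2.INTER_CUBIC)
B=cv2.resize(b['img'][170:225,130:225],None,fx=6,fy=6,interpolation=cv2.INTER_CUBIC)
m=np.vstack([A,B])[:,:,::-1]; m=cv2.resize(m,None,fx=.74,fy=.74); print(m.shape); cv2.imwrite('pics/crop.png',m)
# plate by brightness in top
img=b['img']; w=(img.min(2)>150).astype(np.uint8)
n,l,s,ce=cv2.connectedComponentsWithStats(w)
for i in range(1,n):
    if s[i,4]>60: print(s[i],ce[i],onz(b,[ce[i]],0.015)[0])
# rack in top
hsv=cv2.cvtColor(img,cv2.COLOR_RGB2HSV); k=((hsv[...,1]>110)&(hsv[...,0]<15)).astype(np.uint8); k[:, :135]=0;k[:,220:]=0;k[:175]=0;k[220:]=0
c=max(cv2.findContours(k,0,2)[0],key=cv2.contourArea); r=cv2.minAreaRect(c); print(r)
bx=cv2.boxPoints(r); print(bx, onz(b,bx,0.115))
E
```

```text
(599, 422, 3)
[ 280  185   56   54 2313] [307.52356247 211.8024211 ] [ 0.50461269 -0.19024509  0.015     ]
[245 202  18  17 171] [253.67836257 210.78362573] [0.49736273 0.00499605 0.015     ]
[ 89 219  32  32 441] [108.04081633 234.20408163] [0.37913048 0.53018833 0.015     ]
[390 230  13  20 184] [395.98913043 240.22282609] [ 0.41702913 -0.51839354  0.015     ]
((176.0, 196.5), (29.0, 70.0), 90.0)
[[141. 182.]
 [211. 182.]
 [211. 211.]
 [141. 211.]] [[0.55800992 0.40261747 0.115     ]
 [0.57178746 0.15734124 0.115     ]
 [0.47011347 0.14965081 0.115     ]
 [0.45566194 0.39171323 0.115     ]]
```

View pics/crop.png

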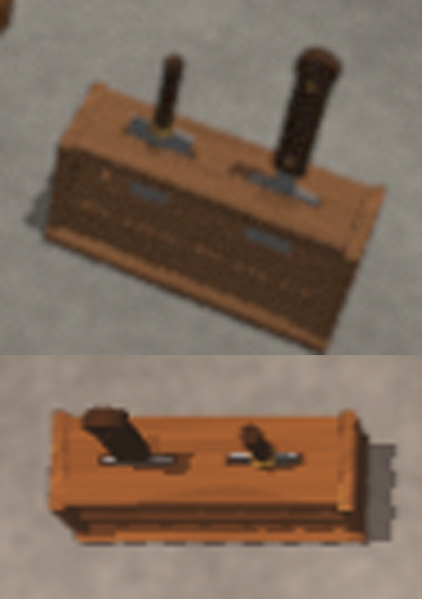

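The crop shows the slice, with its disc at scene px (347,200) and top px (154,184). The bottom of its handle is at scene (340,223) and top (162,193). I'll triangulate these and set up a move-delta helper.

```bash
cat >> h.py <<'E'
from scipy.spatial.transform import Rotation as Ro
def tri(a,ua,b,ub):
    e1,d1=ray(a,[ua]);e2,d2=ray(b,[ub]);d1=d1[0];d2=d2[0]
    t=np.linalg.lstsq(np.c_[d1,-d2],e2-e1,rcond=None)[0]; p=e1+t[0]*d1;q=e2+t[1]*d2
    return (p+q)/2,np.linalg.norm(p-q)
def delta(p,R,p0=None,R0=None):
    s=ctrl.observe(); p0=np.array(s['eef_pos']) if p0 is None else p0; R0=np.array(s['eef_rot']) if R0 is None else R0
    rv=Ro.from_matrix(R0.T@R).as_rotvec()
    return np.round(np.r_[R0.T@(np.array(p)-p0)/.3, rv/(2*np.pi)],4), np.degrees(np.linalg.norm(rv)), np.linalg.norm(np.array(p)-p0)
E
python3 - <<'E'
from h import *
a=cam('scene');b=cam('top')
f=4.44
S=lambda x,y:(275+x/f,185+y/f); T=lambda x,y:(130+x/f,170+(y-355)/f)
print('disc',tri(a,S(320,65),b,T(105,416)));print('hbot',tri(a,S(290,170),b,T(143,458)))
print('rack',onz(b,[T(52,410),T(355,412),T(355,508),T(52,508)],.115))
print('racksc',onz(a,[S(97,86),S(384,187),S(352,258),S(58,148)],.115))
print('slots',onz(b,[T(98,460),T(185,460),T(228,460),T(302,460)],.115))
# next waypoint: tool down over mid, rotated so tool x = +x
R=np.array([[1,0,0],[0,-1,0],[0,0,-1.]])
print(delta([.5,-.05,.36],R))
E
```

```text
disc (array([0.52387665, 0.32989892, 0.24708749]), np.float64(0.004467728132069512))
hbot (array([0.51824703, 0.32614811, 0.12855732]), np.float64(0.010712794696438729))
rack [[0.55676603 0.39993527 0.115     ]
 [0.56860721 0.16073415 0.115     ]
 [0.49261524 0.15493665 0.115     ]
 [0.47867249 0.39159618 0.115     ]]
racksc [[0.5013351  0.16418155 0.115     ]
 [0.48148345 0.39605361 0.115     ]
 [0.55978982 0.39791301 0.115     ]
 [0.57795904 0.16782205 0.115     ]]
slots [[0.51883935 0.35908469 0.115     ]
 [0.52279449 0.29047871 0.115     ]
 [0.52473584 0.25677222 0.115     ]
 [0.52805957 0.19901646 0.115     ]]
(array([ 1.5532e+00, -1.3730e+00, -4.2930e-01, -1.0000e-04,  0.0000e+00,
        4.5200e-02]), np.float64(16.26021624958005), np.float64(0.6351202304632326))
```

Request:
{"method": "move_arm", "body": {"deltas": [0.4, -0.35, -0.4, 0, 0, 0.02, 0, 0.8, -0.7, -0.43, 0, 0, 0.045, 0, 0.8, -0.7, -0.43, 0, 0, 0.045, 0, 0.8, -0.7, -0.43, 0, 0, 0.045, 0, 0.8, -0.7, -0.43, 0, 0, 0.045, 0, 0.8, -0.7, -0.43, 0, 0, 0.045, 0, 0.8, -0.7, -0.43, 0, 0, 0.045, 0, 0.8, -0.7, -0.43, 0, 0, 0.045, 0, 0.8, -0.7, -0.43, 0, 0, 0.045, 0, 0.8, -0.7, -0.43, 0, 0, 0.045, 0]}}

```text
time_s: 1.13
eef_pos: [0.3415, -0.3054, 0.3625]
eef_rot: [[1.0, 0.005, 0.003], [0.005, -1.0, -0.002], [0.003, 0.002, -1.0]]
contact_force: [-0.1, -0.2, 0.3]
finger_gap: 0.0856
gripper_force: 0.0
```

```bash
python3 - <<'E'
from h import *
s=ctrl.observe(); print(s['time_s'],s['eef_pos'],s['joint_positions'])
R=np.array([[1,0,0],[0,-1,0],[0,0,-1.]])
print(delta([.45,.05,.38],R))
c=4*np.pi/180; z=np.array([np.cos(c),np.sin(c),0]);
for sg in (1,-1):
    x=np.array([0,0,sg]); Rt=np.c_[x,np.cross(z,x),z]; print(sg,delta([.4,.3,.35],Rt,np.array([.45,.05,.38]),R))
E
```

```text
1.1333 [ 0.34151679 -0.30541418  0.36253268] [-4.82528180e+01 -1.57762807e+01  9.38559828e+01  3.91038671e-02
  1.01696420e+02  4.14527672e+01]
(array([ 3.6800e-01, -1.1826e+00, -6.0000e-02,  4.0000e-04, -5.0000e-04,
        8.0000e-04]), np.float64(0.3782095226280336), np.float64(0.37201203971774105))
1 (array([-0.1667, -0.8333,  0.1   ,  0.0087,  0.2499, -0.0087]), np.float64(90.0697848368629), np.float64(0.2567099530598687))
-1 (array([-0.1667, -0.8333,  0.1   ,  0.3479, -0.0121,  0.3479]), np.float64(177.17186013255707), np.float64(0.2567099530598687))
```

Request:
{"method": "move_arm", "body": {"deltas": [0.37, -0.95, -0.06, 0, 0, 0, 0, 0.37, -0.95, -0.06, 0, 0, 0, 0, 0.37, -0.95, -0.06, 0, 0, 0, 0, 0.37, -0.95, -0.06, 0, 0, 0, 0, 0.37, -0.95, -0.06, 0, 0, 0, 0, 0.37, -0.95, -0.06, 0, 0, 0, 0, 0.37, -0.95, -0.06, 0, 0, 0, 0, 0.37, -0.95, -0.06, 0, 0, 0, 0, 0.37, -0.95, -0.06, 0, 0, 0, 0, 0.37, -0.95, -0.06, 0, 0, 0, 0]}}

```text
time_s: 1.97
eef_pos: [0.4504, -0.0225, 0.3774]
eef_rot: [[1.0, 0.002, -0.002], [0.002, -1.0, -0.001], [-0.002, 0.001, -1.0]]
contact_force: [0.4, -0.6, -0.5]
finger_gap: 0.0855
gripper_force: 0.0
```

```bash
python3 - <<'E'
from h import *
s=ctrl.observe(); print(s['time_s'],s['eef_pos'],s['joint_positions'].round(1))
c=4*np.pi/180; z=np.array([np.cos(c),np.sin(c),0]);
x=np.array([0,0,1]); Rt=np.c_[x,np.cross(z,x),z]; print(delta([.38,.27,.36],Rt))
E
```

```text
1.9667 [ 0.45037485 -0.02248888  0.37738272] [ -9.3 -16.3  92.8  -0.  103.6  80.5]
(array([-0.2321, -0.9756,  0.0578,  0.0085,  0.2502, -0.0084]), np.float64(90.15792973809398), np.float64(0.3013378919492029))
```

Request:
{"method": "move_arm", "body": {"deltas": [-0.2, -0.4, 0.03, 0, 0.01, 0, 0, -0.23, -0.8, 0.0, 0, 0.05, 0, 0, -0.23, -0.95, 0.0, 0, 0.08, 0, 0, -0.23, -0.95, 0.0, 0, 0.1, 0, 0, -0.23, -0.95, 0.0, 0, 0.1, 0, 0, -0.23, -0.95, 0.0, 0, 0.1, 0, 0, -0.23, -0.95, 0.0, 0, 0.1, 0, 0, -0.23, -0.95, 0.0, 0, 0.1, 0, 0, -0.23, -0.95, 0.0, 0, 0.1, 0, 0, -0.23, -0.95, 0.0, 0, 0.1, 0, 0]}}

```text
time_s: 2.8
eef_pos: [0.3803, 0.2641, 0.377]
eef_rot: [[0.81, 0.005, 0.587], [0.006, -1.0, 0.001], [0.587, 0.003, -0.81]]
contact_force: [0.4, -0.5, 0.2]
finger_gap: 0.0848
gripper_force: 0.0
```

```bash
cat > st.py <<'E'
from h import *
s=ctrl.observe(); print(s['time_s'],s['eef_pos'].round(4),s['joint_positions'].round(1)); print(s['eef_rot'].round(3).tolist())
c=4*np.pi/180; z=np.array([np.cos(c),np.sin(c),0]);
x=np.array([0,0,1]); Rt=np.c_[x,np.cross(z,x),z]; print(delta([.38,.3,.34],Rt))
E
python3 st.py
```

```text
2.8 [0.3803 0.2641 0.377 ] [ 48.3 -41.3 117.  -26.4  79.7 137. ]
[[0.81, 0.005, 0.587], [0.006, -1.0, 0.001], [0.587, 0.003, -0.81]]
(array([-0.0724, -0.1199,  0.0993,  0.0097,  0.1502, -0.0044]), np.float64(54.210929091322626), np.float64(0.051522262839325636))
```

```bash
cat >> h.py <<'E'
def Rg(th=35,yaw=4):
    t,c=np.radians([th,yaw]); h=np.array([np.cos(c),np.sin(c),0]); z=np.cos(t)*h-np.array([0,0,np.sin(t)])
    y=np.cross([0,0,-1.],h)*-1; y=np.array([np.sin(c),-np.cos(c),0]); return np.c_[np.cross(y,z),y,z]
E
python3 - <<'E'
from h import *
R=Rg(); print(R.round(3))
for d in (.1,):
    print(delta(np.array([.521,.327,.177])+(.019-d)*R[:,2],R))
E
```

```text
[[ 0.572  0.07   0.817]
 [ 0.04  -0.998  0.057]
 [ 0.819  0.    -0.574]]
(array([-0.0978, -0.1944,  0.5603,  0.0077,  0.053 , -0.0069]), np.float64(19.4458742013764), np.float64(0.18031099845412363))
```

Request:
{"method": "move_arm", "body": {"deltas": [-0.1, -0.19, 0.0, 0.0077, 0.025, -0.0069, 0, -0.1, -0.19, 0.2, 0.0077, 0.053, -0.0069, 0, -0.1, -0.19, 0.4, 0.0077, 0.053, -0.0069, 0, -0.1, -0.19, 0.5, 0.0077, 0.053, -0.0069, 0, -0.1, -0.19, 0.56, 0.0077, 0.053, -0.0069, 0, -0.1, -0.19, 0.56, 0.0077, 0.053, -0.0069, 0, -0.1, -0.19, 0.56, 0.0077, 0.053, -0.0069, 0, -0.1, -0.19, 0.56, 0.0077, 0.053, -0.0069, 0]}}

```text
time_s: 3.47
eef_pos: [0.466, 0.2874, 0.2416]
eef_rot: [[0.601, 0.104, 0.793], [0.059, -0.995, 0.086], [0.797, -0.006, -0.603]]
contact_force: [-0.3, 0.2, -0.1]
finger_gap: 0.0853
gripper_force: 0.0
```

```bash
python3 - <<'E'
from h import *
s=ctrl.observe(); print(s['time_s'],s['eef_pos'].round(4),s['joint_positions'].round(1)); print(s['eef_rot'].round(3).tolist())
w=cam('wrist'); save(w,'w1.png'); print(w['eye'],w['attitude'].round(2).tolist())
for h in (0,.06,.125,.17,.248): print(h,proj(w,[.521,.327,.012+h]).round())
E
```

```text
3.4667 [0.466  0.2874 0.2416] [ 45.9 -38.8 137.4 -45.3  45.7 152.1]
[[0.601, 0.104, 0.793], [0.059, -0.995, 0.086], [0.797, -0.006, -0.603]]
[0.40112507 0.28023262 0.39163871] [[0.1, 0.82, -0.56], [-0.99, 0.08, -0.06], [-0.01, 0.57, 0.82]]
0 [[237. 279.]]
0.06 [[232. 261.]]
0.125 [[226. 233.]]
0.17 [[220. 207.]]
0.248 [[204. 136.]]
```

View pics/w1.png

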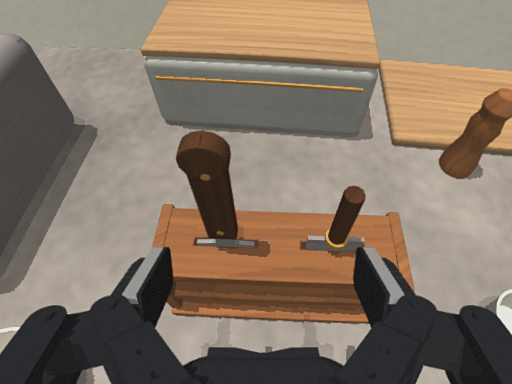

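The wrist picture shows the slice's disc at (203,152), its handle base at (221,235) and its slot from (196,243) to (256,243). The knife is at (345,220). Joint 6 is at its limit, so I'll flip the tool half a turn the other way for the same grasp.

Request:
{"method": "move_arm", "body": {"deltas": [0, 0, 0, 0, 0, -0.25, 0, 0, 0, 0, 0, 0, -0.25, 0, 0, 0, 0, 0, 0, -0.25, 0, 0, 0, 0, 0, 0, -0.25, 0, 0, 0, 0, 0, 0, -0.25, 0, 0, 0, 0, 0, 0, -0.25, 0, 0, 0, 0, 0, 0, -0.25, 0, 0, 0, 0, 0, 0, -0.25, 0, 0, 0, 0, 0, 0, -0.25, 0, 0, 0, 0, 0, 0, -0.25, 0, 0, 0, 0, 0, 0, -0.25, 0, 0, 0, 0, 0, 0, -0.4, 0, 0, 0, 0, 0, 0, -0.4, 0, 0, 0, 0, 0, 0, -0.4, 0, 0, 0, 0, 0, 0, -0.4, 0, 0, 0, 0, 0, 0, -0.4, 0, 0, 0, 0, 0, 0, -0.4, 0, 0, 0, 0, 0, 0, -0.4, 0, 0, 0, 0, 0, 0, -0.4, 0, 0, 0, 0, 0, 0, -0.4, 0]}}

```text
time_s: 5.18
eef_pos: [0.4652, 0.291, 0.2456]
eef_rot: [[-0.545, 0.266, 0.795], [0.543, 0.834, 0.093], [-0.638, 0.483, -0.6]]
contact_force: [-1.1, -0.6, -0.8]
finger_gap: 0.0853
gripper_force: 0.0
```

```bash
python3 - <<'E'
from h import *
s=ctrl.observe(); print(s['time_s'],s['eef_pos'].round(4),s['joint_positions'].round(1)); print(s['eef_rot'].round(3).tolist())
R=Rg(38)@np.diag([-1,-1,1.])
print(delta(np.array([.521,.329,.177])+(.019-.09)*R[:,2],R))
# analyse handle from w1 (pose at that time from printout)
E
```

```text
5.1833 [0.4652 0.291  0.2456] [ 46.2 -38.9 137.2 -45.3  45.8   8.6]
[[-0.545, 0.266, 0.795], [0.543, 0.834, 0.093], [-0.638, 0.483, -0.6]]
(array([ 0.1147,  0.0549,  0.0604,  0.0068,  0.0012, -0.0984]), np.float64(35.52762401288253), np.float64(0.04223550529589123))
```

Request:
{"method": "move_arm", "body": {"deltas": [0.115, 0.055, 0.06, 0.007, 0.001, -0.098, 0, 0.115, 0.055, 0.06, 0.007, 0.001, -0.098, 0, 0.115, 0.055, 0.06, 0.007, 0.001, -0.098, 0, 0.115, 0.055, 0.06, 0.007, 0.001, -0.098, 0, 0.115, 0.055, 0.06, 0.007, 0.001, -0.098, 0, 0.115, 0.055, 0.06, 0.007, 0.001, -0.098, 0, 0.115, 0.055, 0.06, 0.007, 0.001, -0.098, 0]}}

```text
time_s: 5.77
eef_pos: [0.465, 0.3256, 0.2201]
eef_rot: [[-0.615, -0.062, 0.786], [-0.031, 0.998, 0.054], [-0.788, 0.008, -0.616]]
contact_force: [-0.5, 0.5, 0.0]
finger_gap: 0.0852
gripper_force: 0.0
```

```bash
python3 - <<'E'
from h import *
s=ctrl.observe(); print(s['time_s'],s['eef_pos'].round(4),s['joint_positions'].round(1)); print(s['eef_rot'].round(3).tolist())
w=cam('wrist'); save(w,'w2.png'); print(w['eye'],w['attitude'].round(2).tolist(),w['fx'])
for h in (0.103,.125,.17,.232): print(h,proj(w,[.521,.329,.012+h]).round())
E
```

```text
5.7667 [0.465  0.3256 0.2201] [ 51.5 -27.2 132.1 -51.7  47.8 -15. ]
[[-0.615, -0.062, 0.786], [-0.031, 0.998, 0.054], [-0.788, 0.008, -0.616]]
[0.30195457 0.31578617 0.24278586] [[-0.06, -0.33, -0.94], [1.0, -0.01, -0.06], [0.01, -0.94, 0.33]] 320.5550969880752
0.103 [[261. 125.]]
0.125 [[261. 151.]]
0.17 [[261. 208.]]
0.232 [[262. 300.]]
```

View pics/w2.png

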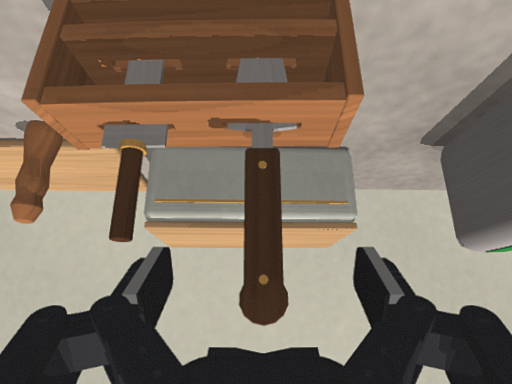

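The front view has the handle centred at u≈263, from (263,150) to the disc at (264,300). That's midway between the pads and agrees with the estimate, so I'll advance.

```bash
python3 - <<'E'
from h import *
R=Rg(38)@np.diag([-1,-1,1.])
print(delta(np.array([.521,.330,.178])+.021*R[:,2],R))
E
```

```text
(array([-6.500e-03,  2.500e-03,  3.035e-01, -2.000e-04, -2.000e-04,
       -2.000e-03]), np.float64(0.7327438975427425), np.float64(0.09106373135662227))
```

Request:
{"method": "move_arm", "body": {"deltas": [-0.006, 0.002, 0.08, 0, 0, -0.002, 0, -0.006, 0.002, 0.16, 0, 0, -0.002, 0, -0.006, 0.002, 0.23, 0, 0, -0.002, 0, -0.006, 0.002, 0.28, 0, 0, -0.002, 0, -0.006, 0.002, 0.303, 0, 0, -0.002, 0, -0.006, 0.002, 0.303, 0, 0, -0.002, 0, -0.006, 0.002, 0.303, 0, 0, -0.002, 0]}}

```text
time_s: 6.4
eef_pos: [0.5369, 0.3303, 0.1636]
eef_rot: [[-0.616, -0.07, 0.785], [-0.046, 0.998, 0.052], [-0.786, -0.004, -0.618]]
contact_force: [-0.0, -0.6, 0.2]
finger_gap: 0.0854
gripper_force: 0.0
```

Request:
{"method": "move_arm", "body": {"deltas": [0, 0, 0, 0, 0, 0, 120, 0, 0, 0, 0, 0, 0, 120, 0, 0, 0, 0, 0, 0, 160, 0, 0, 0, 0, 0, 0, 200, 0, 0, 0, 0, 0, 0, 255, 0, 0, 0, 0, 0, 0, 255, 0, 0, 0, 0, 0, 0, 255, 0, 0, 0, 0, 0, 0, 255, 0, 0, 0, 0, 0, 0, 255, 0, 0, 0, 0, 0, 0, 255], "squeeze": 70}}

```text
time_s: 7.23
eef_pos: [0.537, 0.3308, 0.1638]
eef_rot: [[-0.615, -0.072, 0.785], [-0.048, 0.997, 0.053], [-0.787, -0.005, -0.617]]
contact_force: [-0.7, 0.4, 2.8]
finger_gap: 0.0251
gripper_force: 69.8
```

```bash
python3 - <<'E'
from h import *
s=ctrl.observe(); print(s['time_s'],s['eef_pos'].round(4),s['joint_positions'].round(1),s['finger_gap'],s['gripper_force']); R=s['eef_rot']
print(R.round(3).tolist())
for dz in (.03,.06,.16): print(delta(s['eef_pos']+[0,0,dz],R))
E
```

```text
7.2333 [0.537  0.3308 0.1638] [ 43.8 -12.4 127.4 -58.9  36.1  -9.8] 0.02510787700752923 69.848073720932
[[-0.615, -0.072, 0.785], [-0.048, 0.997, 0.053], [-0.787, -0.005, -0.617]]
(array([-0.0787, -0.0005, -0.0617,  0.    ,  0.    ,  0.    ]), np.float64(0.0), np.float64(0.03))
(array([-0.1574, -0.0009, -0.1234,  0.    ,  0.    ,  0.    ]), np.float64(0.0), np.float64(0.06))
(array([-0.4196, -0.0025, -0.3292,  0.    ,  0.    ,  0.    ]), np.float64(0.0), np.float64(0.16000000000000003))
```

Request:
{"method": "move_arm", "body": {"deltas": [-0.026, 0, -0.021, 0, 0, 0, 255, -0.052, 0, -0.041, 0, 0, 0, 255, -0.079, 0, -0.062, 0, 0, 0, 255, -0.105, 0, -0.082, 0, 0, 0, 255, -0.131, -0.001, -0.103, 0, 0, 0, 255, -0.157, -0.001, -0.123, 0, 0, 0, 255, -0.157, -0.001, -0.123, 0, 0, 0, 255]}}

```text
time_s: 7.82
eef_pos: [0.5374, 0.331, 0.225]
eef_rot: [[-0.615, -0.071, 0.786], [-0.047, 0.997, 0.054], [-0.787, -0.004, -0.616]]
contact_force: [1.0, -0.2, -1.0]
finger_gap: 0.0249
gripper_force: 69.6
```

```bash
python3 - <<'E'
from h import *
s=ctrl.observe(); print(s['time_s'],s['eef_pos'].round(4),s['joint_positions'].round(1),s['contact_force'].round(1)); R=s['eef_rot']
print(delta([.537,.3308,.164+.16],R))
E
```

```text
7.8167 [0.5374 0.331  0.225 ] [ 43.8 -18.2 125.  -50.5  40.8 -20.5] [ 1.  -0.2 -1. ]
(array([-0.2591, -0.0017, -0.2045,  0.    ,  0.    ,  0.    ]), np.float64(0.0), np.float64(0.0990207007822854))
```

Free so far, with no side load. I'll raise it the rest of the way.

Request:
{"method": "move_arm", "body": {"deltas": [-0.039, 0, -0.031, 0, 0, 0, 255, -0.078, 0, -0.061, 0, 0, 0, 255, -0.117, 0, -0.092, 0, 0, 0, 255, -0.157, -0.001, -0.123, 0, 0, 0, 255, -0.196, -0.001, -0.154, 0, 0, 0, 255, -0.235, -0.001, -0.185, 0, 0, 0, 255, -0.26, -0.001, -0.205, 0, 0, 0, 255, -0.26, -0.001, -0.205, 0, 0, 0, 255]}}

```text
time_s: 8.48
eef_pos: [0.5373, 0.3312, 0.3248]
eef_rot: [[-0.614, -0.071, 0.786], [-0.046, 0.997, 0.054], [-0.788, -0.003, -0.616]]
contact_force: [0.4, 0.3, 0.1]
finger_gap: 0.0249
gripper_force: 69.6
```

```bash
python3 - <<'E'
from h import *
s=ctrl.observe(); print(s['time_s'],s['eef_pos'].round(4),s['joint_positions'].round(1),s['contact_force'].round(1)); R=s['eef_rot']
w=cam('wrist'); a=cam('scene')
A=cv2.resize(a['img'][130:270,230:400],None,fx=3,fy=3)[:420]; cv2.imwrite('pics/l1.png',np.hstack([cv2.resize(w['img'],(280,210)),np.zeros((210,1,3),np.uint8),cv2.resize(A,(510,420))[:210]])[:,:,::-1]) if 0 else None
save({'img':np.vstack([cv2.resize(A,(512,422))[:300],cv2.resize(w['img'],(400,300))[:,:].copy() if 0 else w['img'][:300]])},'l1.png')
# target: Ry(90) on current R, yaw 0
Ry=Ro.from_euler('y',90,degrees=True).as_matrix()
for yaw in (0,-20,20):
    Rt=Ro.from_euler('z',yaw,degrees=True).as_matrix()@Ry@R; print(yaw,Rt.round(2).tolist())
E
```

```text
8.4833 [0.5373 0.3312 0.3248] [ 43.8 -24.  118.6 -41.8  49.3 -32.8] [0.4 0.3 0.1]
0 [[-0.79, -0.0, -0.62], [-0.05, 1.0, 0.05], [0.61, 0.07, -0.79]]
-20 [[-0.76, 0.34, -0.56], [0.23, 0.94, 0.26], [0.61, 0.07, -0.79]]
20 [[-0.72, -0.34, -0.6], [-0.31, 0.94, -0.16], [0.61, 0.07, -0.79]]
```

View pics/l1.png

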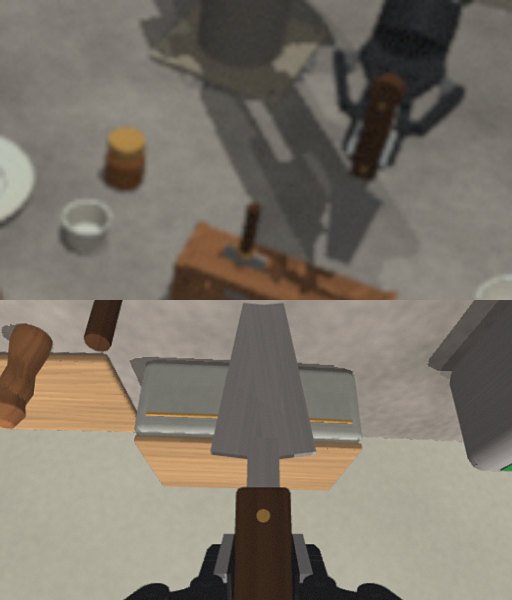

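The slice is clear of the rack and held firmly. Its blade shows straight down the wrist view, with the tip at about (264,4) and the shoulders at row ~155. Now I'll pitch it 90° in place.

Request:
{"method": "move_arm", "body": {"deltas": [0, 0, 0, 0, 0.018, 0, 255, 0, 0, 0, 0, 0.036, 0, 255, 0, 0, 0, 0, 0.054, 0, 255, 0, 0, 0, 0, 0.072, 0, 255, 0, 0, 0, 0, 0.09, 0, 255, 0, 0, 0, 0, 0.108, 0, 255, 0, 0, 0, 0, 0.126, 0, 255, 0, 0, 0, 0, 0.144, 0, 255, 0, 0, 0, 0, 0.162, 0, 255, 0, 0, 0, 0, 0.18, 0, 255, 0, 0, 0, 0, 0.198, 0, 255, 0, 0, 0, 0, 0.216, 0, 255, 0, 0, 0, 0, 0.234, 0, 255, 0, 0, 0, 0, 0.25, 0, 255, 0, 0, 0, 0, 0.25, 0, 255, 0, 0, 0, 0, 0.25, 0, 255]}}

```text
time_s: 9.92
eef_pos: [0.5373, 0.3302, 0.3141]
eef_rot: [[-0.779, -0.069, -0.623], [-0.048, 0.998, -0.051], [0.625, -0.01, -0.78]]
contact_force: [0.4, 0.3, -0.6]
finger_gap: 0.0248
gripper_force: 69.7
```

```bash
python3 - <<'E'
from h import *
s=ctrl.observe(); print(s['time_s'],s['eef_pos'].round(4),s['joint_positions'].round(1),s['contact_force'].round(1)); R=s['eef_rot']; print(R.round(3).tolist())
w=cam('wrist'); save(w,'w3.png')
b=cam('top'); 
# slice model in tool frame: pitch al about tool y; grasp offset
M=np.array(w['mount'])
w2=dict(w); w2['eye']=M[:3,3]; w2['attitude']=M[:3,:3]
# nominal: slice z axis in tool coords at grasp: world (0,0,1) in grasp R
zt=Rg(38)@np.diag([-1,-1,1.]); zt=zt.T@[0,0,1]; print('slice z nominal in tool',zt.round(3))
for al in (-6,-3,0,3,6):
    zz=Ro.from_euler('y',al,degrees=True).as_matrix()@zt
    print(al,[proj(w2,np.array([0,0,-.021])+zz*(h-.166)).round(1)[0].tolist() for h in (0,.106,.125)])
p=np.array(s['eef_pos'])
print('to plate',delta(np.array([.6146,-.19,.33]),R))
E
```

```text
9.9167 [0.5373 0.3302 0.3141] [ 21.   50.3  28.8  15.1 137.5 -64.9] [ 0.4  0.3 -0.6]
[[-0.779, -0.069, -0.623], [-0.048, 0.998, -0.051], [0.625, -0.01, -0.78]]
slice z nominal in tool [-0.788  0.    -0.616]
-6 [[261.9, 20.9], [261.7, 156.5], [261.6, 189.9]]
-3 [[261.9, 9.5], [261.6, 153.5], [261.6, 188.1]]
0 [[261.9, -2.2], [261.6, 150.7], [261.6, 186.6]]
3 [[261.9, -14.3], [261.6, 148.0], [261.6, 185.2]]
6 [[261.9, -26.8], [261.6, 145.6], [261.5, 184.0]]
to plate (array([-9.7400e-02, -1.7508e+00, -9.5200e-02,  4.0000e-04,  2.0000e-03,
        7.0000e-04]), np.float64(0.7754483740247851), np.float64(0.5268315977816169))
```

View pics/w3.png

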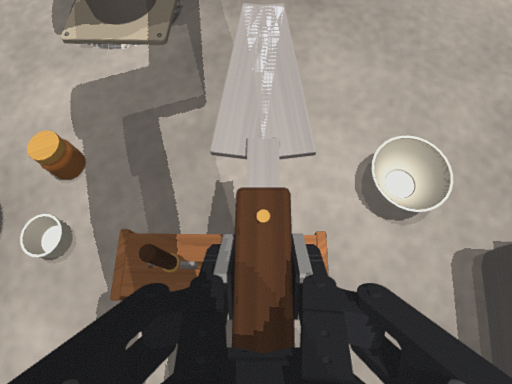

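Request:
{"method": "move_arm", "body": {"deltas": [-0.006, -0.1, -0.006, 0, 0, 0, 255, -0.011, -0.2, -0.012, 0, 0, 0, 255, -0.017, -0.3, -0.018, 0, 0, 0, 255, -0.022, -0.4, -0.022, 0, 0, 0, 255, -0.028, -0.5, -0.027, 0, 0, 0, 255, -0.033, -0.6, -0.033, 0, 0, 0, 255, -0.04, -0.7, -0.038, 0, 0, 0, 255, -0.045, -0.8, -0.044, 0, 0, 0, 255, -0.05, -0.9, -0.049, 0, 0, 0, 255, -0.05, -0.9, -0.049, 0, 0, 0, 255]}}

```text
time_s: 10.85
eef_pos: [0.577, 0.058, 0.3313]
eef_rot: [[-0.792, -0.067, -0.607], [-0.048, 0.998, -0.047], [0.609, -0.008, -0.793]]
contact_force: [-0.2, 0.3, -1.4]
finger_gap: 0.0247
gripper_force: 69.6
```

Request:
{"method": "move_arm", "body": {"deltas": [-0.006, -0.1, -0.006, 0, 0, 0, 255, -0.011, -0.2, -0.012, 0, 0, 0, 255, -0.017, -0.3, -0.018, 0, 0, 0, 255, -0.022, -0.4, -0.022, 0, 0, 0, 255, -0.028, -0.5, -0.027, 0, 0, 0, 255, -0.033, -0.6, -0.033, 0, 0, 0, 255, -0.04, -0.7, -0.038, 0, 0, 0, 255, -0.045, -0.8, -0.044, 0, 0, 0, 255, -0.047, -0.85, -0.046, 0, 0, 0, 255, -0.047, -0.85, -0.046, 0, 0, 0, 255]}}

```text
time_s: 11.68
eef_pos: [0.6141, -0.1934, 0.3342]
eef_rot: [[-0.79, -0.068, -0.609], [-0.048, 0.998, -0.05], [0.611, -0.01, -0.791]]
contact_force: [0.3, 0.6, -1.6]
finger_gap: 0.0248
gripper_force: 69.6
```

```bash
cat > fin.py <<'E'
from h import *
import sys
s=ctrl.observe(); print(s['time_s'],s['eef_pos'].round(4),s['joint_positions'].round(1),s['contact_force'].round(1)); R=s['eef_rot']; p=s['eef_pos']
al=float(sys.argv[1]); PC=np.array([.505,-.19])
zt=(Rg(38)@np.diag([-1,-1,1.])).T@[0,0,1]; zz=Ro.from_euler('y',al,degrees=True).as_matrix()@zt
g=np.array([0,0,-.021]); bl=g+zz*(.060-.166)
xs=np.cross([0,1,0],zz)
print('now: slice z',(R@zz).round(3),'y',R[:,1].round(3),'blade mid',(p+R@bl).round(4))
# level target: keep heading
h=R@zz; h[2]=0; h/=np.linalg.norm(h); y=np.array([-h[1],h[0],0]); y*=np.sign(y@R[:,1])
S=np.c_[np.cross(y,h),y,h]; S0=np.c_[xs,[0,1,0],zz]; Rt=S@S0.T
for z in (.25,.15): print(z,delta(np.r_[PC,z]-Rt@bl,Rt))
E
python3 fin.py -1.5; python3 - <<'E'
from h import *
b=cam('top'); save(b,'t3.png'); img=b['img']
a=cam('scene'); C=np.vstack([cv2.resize(a['img'][120:230,150:290],(560,440))[:290],cv2.resize(img[150:250,230:370],(420,300))[:, :].copy() if 0 else cv2.resize(img[150:222,230:370],(560,288))]); save({'img':C},'f1.png')
E
```

```text
11.6833 [ 0.6141 -0.1934  0.3342] [ -15.3   55.6   18.1  -19.2  140.7 -120.2] [ 0.3  0.6 -1.6]
now: slice z [0.997 0.069 0.032] y [-0.068  0.998 -0.01 ] blade mid [ 0.5212 -0.1996  0.3474]
0.25 (array([-0.1622,  0.0395,  0.2971, -0.0012,  0.0051, -0.001 ]), np.float64(1.9032009705698822), np.float64(0.10222526516801982))
0.15 (array([-0.3659,  0.0427,  0.5609, -0.0012,  0.0051, -0.001 ]), np.float64(1.9032009705698822), np.float64(0.2013121208540073))
```

View pics/t3.png

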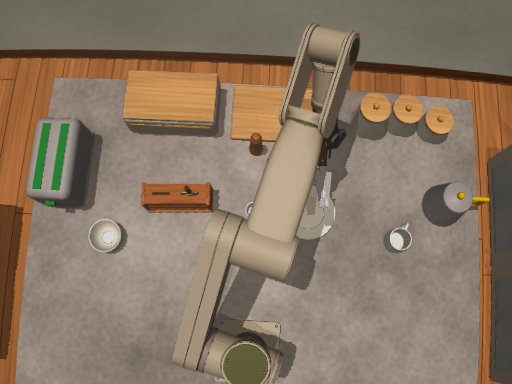

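The top view shows the slice past the forearm, with its blade from about (327,175) to (315,220) over the plate. Now I'll level it and lower it partway.

Request:
{"method": "move_arm", "body": {"deltas": [-0.03, 0.01, 0.06, 0, 0.001, 0, 255, -0.06, 0.02, 0.12, -0.001, 0.003, -0.001, 255, -0.1, 0.03, 0.18, -0.001, 0.005, -0.001, 255, -0.13, 0.04, 0.24, -0.001, 0.005, -0.001, 255, -0.162, 0.04, 0.297, -0.001, 0.005, -0.001, 255, -0.2, 0.04, 0.35, -0.001, 0.005, -0.001, 255, -0.24, 0.04, 0.4, -0.001, 0.005, -0.001, 255, -0.27, 0.042, 0.44, -0.001, 0.005, -0.001, 255, -0.27, 0.042, 0.44, -0.001, 0.005, -0.001, 255, -0.27, 0.042, 0.44, -0.001, 0.005, -0.001, 255]}}

```text
time_s: 12.62
eef_pos: [0.5957, -0.1783, 0.1764]
eef_rot: [[-0.764, -0.074, -0.641], [-0.059, 0.997, -0.045], [0.642, 0.004, -0.767]]
contact_force: [-0.3, 0.7, -0.6]
finger_gap: 0.0248
gripper_force: 69.7
```

```bash
python3 fin.py -1.5; python3 - <<'E'
from h import *
b=cam('top'); a=cam('scene')
C=np.vstack([cv2.resize(a['img'][120:220,150:290],(672,480),interpolation=cv2.INTER_CUBIC)[:300],cv2.resize(b['img'][155:245,270:370],(672,605),interpolation=cv2.INTER_CUBIC)[:300]]) if 0 else np.hstack([cv2.resize(a['img'][130:240,170:270],(400,440),interpolation=cv2.INTER_CUBIC),cv2.resize(b['img'][140:250,270:370],(400,440),interpolation=cv2.INTER_CUBIC)])
save({'img':C},'f2.png')
E
```

```text
12.6167 [ 0.5957 -0.1783  0.1764] [ -14.5   52.6   39.9  -14.4  125.1 -113.1] [-0.3  0.7 -0.6]
now: slice z [ 0.997  0.074 -0.008] y [-0.074  0.997  0.004] blade mid [ 0.5034 -0.1851  0.1934]
0.25 (array([ 0.1194, -0.016 , -0.1494,  0.0005, -0.0013,  0.0004]), np.float64(0.5052342164739693), np.float64(0.05759367087247801))
0.15 (array([-0.0946, -0.0173,  0.1061,  0.0005, -0.0013,  0.0004]), np.float64(0.5052342164739693), np.float64(0.042955072376424444))
```

View pics/f2.png

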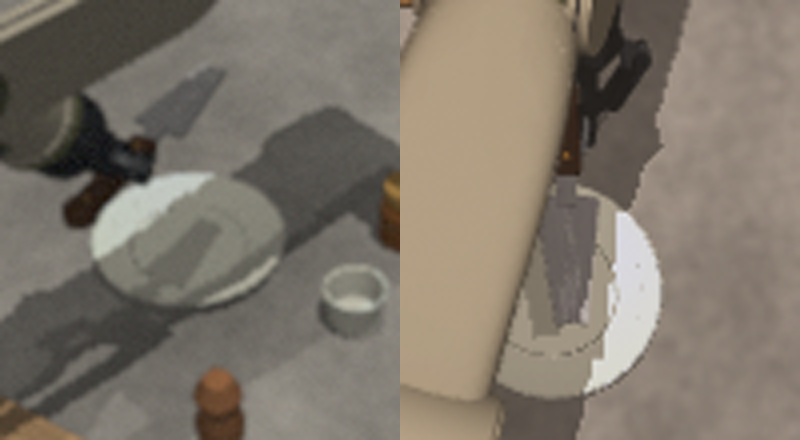

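The left half (scene view) shows the blade tip at about (225,148) and the shoulder middle at (210,159.5). The right half (top view) shows the tip at (312,220.5) and the shoulder at (313,189). I'll triangulate both to check that the blade is level.

```bash
python3 - <<'E'
from h import *
b=cam('top'); a=cam('scene')
print(tri(a,(225,148),b,(312,220.5)),tri(a,(210.3,159.5),b,(313.0,189.3)))
# predicted slice points (al=-1.5) in both images
s=ctrl.observe();R=s['eef_rot'];p=s['eef_pos']
zt=(Rg(38)@np.diag([-1,-1,1.])).T@[0,0,1]; 
for al in (-4.5,-1.5,1.5):
    zz=Ro.from_euler('y',al,degrees=True).as_matrix()@zt
    for h,wd in ((0,.013),(.106,.027)):
        P=[p+R@(np.array([0,k*wd,-.021])+zz*(h-.166)) for k in (-1,0,1)]
        print(al,h,(np.array(P)[1]).round(3),((proj(a,P)-[170,130])*4).round(0).tolist(),((proj(b,P)-[270,140])*4+[400,0]).round(0).tolist())
t=np.linspace(0,6.28,60); 
E
```

```text
(array([ 0.44342927, -0.18620439,  0.18884861]), np.float64(0.004385151939212718)) (array([ 0.54433779, -0.18377103,  0.20071315]), np.float64(0.006803239525873628))
-4.5 0 [ 0.445 -0.191  0.186] [[202.0, 69.0], [213.0, 73.0], [225.0, 77.0]] [[586.0, 322.0], [571.0, 322.0], [555.0, 323.0]]
-4.5 0.106 [ 0.55  -0.183  0.191] [[131.0, 121.0], [155.0, 129.0], [180.0, 138.0]] [[599.0, 194.0], [566.0, 195.0], [534.0, 195.0]]
-1.5 0 [ 0.445 -0.191  0.195] [[202.0, 62.0], [213.0, 66.0], [225.0, 70.0]] [[588.0, 321.0], [572.0, 321.0], [556.0, 321.0]]
-1.5 0.106 [ 0.55  -0.183  0.194] [[130.0, 118.0], [155.0, 127.0], [180.0, 135.0]] [[599.0, 193.0], [567.0, 194.0], [534.0, 194.0]]
1.5 0 [ 0.445 -0.191  0.203] [[201.0, 55.0], [213.0, 59.0], [224.0, 63.0]] [[589.0, 319.0], [573.0, 319.0], [557.0, 319.0]]
1.5 0.106 [ 0.55  -0.183  0.197] [[130.0, 115.0], [155.0, 124.0], [180.0, 133.0]] [[600.0, 192.0], [567.0, 193.0], [534.0, 193.0]]
```

The predicted blade outline for -1.5° matches both views. Now for the final lowering.

Request:
{"method": "move_arm", "body": {"deltas": [-0.03, -0.006, 0.035, 0, 0, 0, 255, -0.06, -0.012, 0.07, 0, -0.001, 0, 255, -0.08, -0.017, 0.09, 0.0005, -0.001, 0, 255, -0.095, -0.017, 0.106, 0.0005, -0.0013, 0.0004, 255, -0.095, -0.017, 0.106, 0.0005, -0.0013, 0.0004, 255, -0.095, -0.017, 0.106, 0.0005, -0.0013, 0.0004, 255, -0.095, -0.017, 0.106, 0.0005, -0.0013, 0.0004, 255, -0.095, -0.017, 0.106, 0.0005, -0.0013, 0.0004, 255]}}

```text
time_s: 13.48
eef_pos: [0.5981, -0.1844, 0.1338]
eef_rot: [[-0.771, -0.072, -0.633], [-0.055, 0.997, -0.047], [0.635, -0.001, -0.773]]
contact_force: [-0.6, -0.3, -0.7]
finger_gap: 0.0248
gripper_force: 69.7
```

```bash
python3 fin.py -1.5; python3 - <<'E'
from h import *
b=cam('top'); a=cam('scene'); w=cam('wrist')
# plate centre check in scene: bright/plate outline unavailable in shadow -> overlay predicted rim on view
t=np.linspace(0,2*np.pi,80); P=np.c_[.505+.1*np.cos(t),-.19+.1*np.sin(t),0*t+.018]
o=[]
s=ctrl.observe();R=s['eef_rot'];p=s['eef_pos']
zt=(Rg(38)@np.diag([-1,-1,1.])).T@[0,0,1]; zz=Ro.from_euler('y',-1.5,degrees=True).as_matrix()@zt
B=[p+R@(np.array([0,k,-.021])+zz*(h-.166)) for h,k in ((0,-.013),(0,.013),(.106,.027),(.106,-.027))]
for c,x0,y0 in ((a,170,130),(b,270,140)):
    m=cv2.resize(c['img'][y0:y0+110,x0:x0+100],(400,440),interpolation=cv2.INTER_CUBIC)
    for q,col in ((P,(255,0,0)),(B,(0,255,0))): cv2.polylines(m,[((proj(c,q)-[x0,y0])*4+1.5).astype(int)],True,col,1)
    o.append(m)
save({'img':np.hstack(o)},'f3.png'); print(np.abs(s['dq']).max())
E
```

```text
13.4833 [ 0.5981 -0.1844  0.1338] [ -14.9   54.4   41.5  -14.   121.2 -112.3] [-0.6 -0.3 -0.7]
now: slice z [0.997 0.072 0.002] y [-0.072  0.997 -0.001] blade mid [ 0.5057 -0.191   0.1499]
0.25 (array([ 2.132e-01,  3.400e-03, -2.561e-01, -1.000e-04,  3.000e-04,
       -1.000e-04]), np.float64(0.1022688537674972), np.float64(0.09998112440460151))
0.15 (array([ 0.0016,  0.0037,  0.0014, -0.0001,  0.0003, -0.0001]), np.float64(0.1022688537674972), np.float64(0.0012760697746246458))
0.2333917442152618
```

View pics/f3.png

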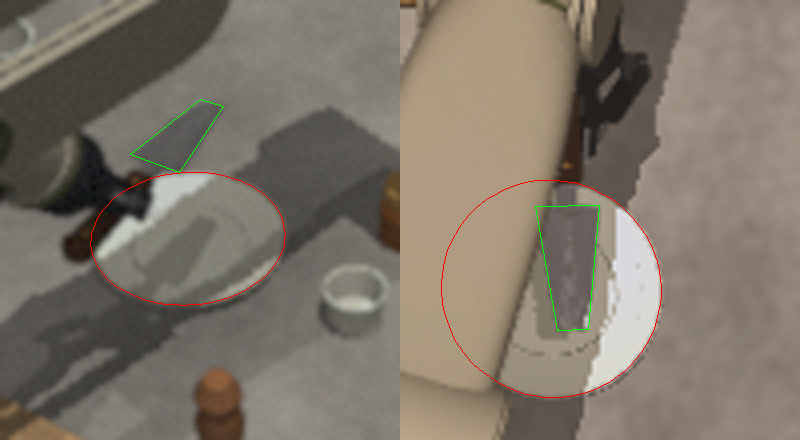

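The red plate rim and green blade outlines predicted by the model lie exactly on the picture in both views. The blade is level at 0.150 m and centred over the plate, and the arm is still, so I'll hand in.

```bash
python3 -c "
from plant import ctrl
print(ctrl.job_done())"
```

```text
the job is handed in; nothing more can be done
None
```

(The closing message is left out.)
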